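# Start the popped-up cover screw of a control box

## Task

One of the two knurled cover screws on the grey control box stands popped up on its spring. Grip its knob and press it down to its stop, turn it backward (counter-clockwise from above) under that pressure until you feel it drop into its thread, then turn it forward (clockwise) one full turn so that the thread has caught. Finish while still gripping the knob, holding the screw started but not driven home, and leave the tub, carton and tape roll where they are.

Things in the scene. Friction and masses are not known exactly. Their poses are not given: they have to be found in the camera images.
- unit: Grey control box, 170 (own x) x 260 (own y) x 75 mm high with a flat aluminium cover; origin at the centre of its underside on the table. It never moves. On the cover, 85 mm from the middle on either side along its own y, stand two steel ferrules (28 mm across, 26 mm high), each with a knurled knob above it; which side has the popped-up screw varies.
- knob (a point): Centre (half-way up) of the loose screw's round steel knob: 34 mm diameter, 26 mm high, upright axis, its middle 150 mm above the table when popped up. It may be gripped from above at any yaw; below it is a 10 mm shank, then the ferrule, so fingertips may reach past its underside. A dark groove on its top marks its turn. The point moves down as the screw is pressed or screwed in.
- tight_knob (a point): Centre of the other knob, same size, already screwed home: 116 mm above the table. Fixed; nothing to do here.
- screw_press (a joint): How far the loose screw is down, m; 0 = popped up. Spring: 3 N at 0, plus 0.2 N per mm, pushing up. Guided: it only turns and goes up and down. Stop (landing on the first thread): 0.0105 to 0.0125. Right after the drop: 0.0173 to 0.018. One turn forward after it: 0.0253 to 0.026, or about 1 mm less where the spring lifts it through the thread's play. Hard bottom: 0.034.
- ferrule_top (a point): Top centre of the loose screw's ferrule, 101 mm above the table; fixed, on the screw's axis. Right-hand thread, pitch 8 mm. Turned backward while pressed, the screw rises 1.3 mm per rad, then drops 8 mm at 0.6 to 2.2 rad back from its first angle (differs each time). A fall of only 1 to 5 mm: caught on the thread's end, ease up and turn back 0.1 to 0.2 rad more. Turned back further it rises 1.3 mm per rad again.
- thread (a point): A point on the screw's axis inside the ferrule, 87 mm above the table: where the first thread starts. Turned forward from the first stop, without the drop, the screw jams. Let go before or right at the drop, it pops up again. A third of a turn or more forward after the drop, the thread holds it by itself, so it may be let go and regripped; it then screws in 8 mm per turn.
- screw_turn (a joint): Turn of the loose screw in rad, growing clockwise seen from above (forward, screwing in); many turns possible. Starts within 0.35 of 0; the value does not tell where the thread begins. Light friction (about 0.05 N m while pressed), stays where it is left.
- tub_rim (a point): Centre of the mouth of an open white plastic tub, 90 mm across, 85 mm high, standing beside the box. Bystander.
- carton: Cardboard carton 90 x 70 x 60 mm, origin at the centre of its underside, beside the box. Bystander.
- tape: Roll of aluminium tape, 84 mm across, 45 mm high, lying flat; origin at the centre of its underside, beyond the box. Bystander.

How it is judged:
By the outcome, as a careful person would: the job done as asked, in the order asked, and still so for the second after the job is handed in, while the arm keeps its last pose, push and grip.
It also fails if it takes over 64 s, if anything falls off the work surface, if the arm or the gripper's body presses on something with over 40 N, if the wrist force passes 120 N, or if a joint passes its speed limit or range.

## Robot

A 6-joint arm with a two-finger parallel gripper is mounted at the origin on the work surface. World frame = base frame: x ahead of the robot, y to its left, z up, the work surface at z = 0. Lengths are in m, angles in rad, forces in N, time in s.
With the tool pointing down it reaches from about 0.3 to 0.75 m from the base axis. Payload 8.5 kg.
Tool frame: the origin (TCP) lies at the very end of the fingers, on their centre line; the grasp point (between the pads) lies 19 mm behind it; z points along the fingers, x is the direction in which the jaws open and shut, and the axes are right-handed (so a half turn about z gives the same grasp; the last joint's range is limited). The gripper opens to 88 mm and grips with 3 to 60 N. Pads are 18 mm wide; open, the fingers measure 123 mm over their backs; the gripper's body (75 mm by 187 mm) begins 45 mm behind the grasp point.
Start: joints at [-1.434, 0.381, 1.297, -0, 1.464, -0.215], TCP at [0.19, -0.516, 0.239] pointing down, gripper open.
Joint ranges: [-3.11, 3.11], [-0.89, 2.33], [0.22, 2.48], [-1.42, 4.56], [0.17, 2.85], [-2.88, 2.88]. Speed limits (rad/s): [2.39, 2.39, 3.14, 3.14, 3.14, 3.14].

## Interface

Orientations are given as a unit quaternion [x, y, z, w].
In Python, from station import ctrl gives the robot as it stands. The module is installed in compiled form; this text tells all that it offers.
- The arm moves only by the tool play_rows, never from a script. Its arguments are lists of equal length, an entry for each row: "offset": the shift along the world's x, y, z in mm, a list of three; "yaw": the turn about the world's z in degrees. A call has 1 to 20 rows; each row shifts and turns the commanded pose from where the row before left it; what a row does not reach is not made up. A row lasts 1/8 s, in which the tool goes at most 62.5 mm and 10.7 degrees, less where a joint would pass 70% of its speed; a pose out of reach is approached as far as the arm can. A call with a gripper value outside its range is refused whole. "gripper" is the finger opening in mm, from 0 to 88.1, set as the call begins (left out, the last holds). The fingers move at their own pace and stop on an object; the grip force is fixed at half the most. Time passes only in rows, so rows that do not move let the fingers close. It gives the time, the measured TCP pose, the force and the opening at its end, in the units of the state.
- ctrl.sense(): the state, without advancing time (a new reading comes with each control period).
- ctrl.grab_frame(name): name is "scene" or "top" or "wrist"; returns the picture (480x640x3 uint8, red, green, blue); there is no depth.
- ctrl.get_calibration(name): a dict with "mtx" (3x3 intrinsics, pixels), "dist_coeffs" ([k1, k2, p1, p2, k3] as OpenCV has them; the pictures are not rectified), "rvec" (rotation vector, rad) and "tvec" (3), from world to camera coordinates, as OpenCV has them; the wrist camera has in their place "tool_from_camera" (4x4, takes a point from camera to tool coordinates, whose origin is the TCP and whose axes are the tool frame's). Camera axes: x right, y down, z forward; pixel columns grow to the right and rows downward; lengths in m; the calibration is good to about 2 mm. A picture is of the moment at which its call begins: read the wrist's pose just before it. get_calibration takes no time and is no camera call.
- ctrl.hand_in(): hands the job in, once; it reports no verdict.
The state is a dict: "clock": time; "joints": joint angles; "dq": joint speeds; "tau": joint torques, N m; "ee_pos": TCP position; "orientation": TCP orientation; "force": force on the tool from outside, world axes, zero at the start; "moment": the same for the moment, N m; "finger_gap": finger opening in m.
Only numpy, scipy, OpenCV 4.12 (cv2) and the standard library are available. Lean on these libraries where they do the work, as an engineer would, in place of code of your own. Each camera call takes 0.05 s, during which the arm holds its last target.

## Working session

There is one attempt and no reset: what is moved stays moved. The work goes in short steps, Python scripts to look and compute and a tool call to move; the robot and the scene stay as the last step left them, time stands still between calls to the robot, and variables do not carry over. Pictures are saved under pics/ and viewed, and the job is handed in when it is done.

Besides the shell and the picture viewer there is one more tool, called by a JSON object that holds its "api" and its "payload", one argument or row to a line. play_rows: Moves the arm, as the interface text tells. Its arguments: {"type":"object","properties":{"offset":{"type":"array"},"yaw":{"type":"array"},"gripper":{"type":"number"}},"required":["offset","yaw"]}

```bash
mkdir -p pics
python3 - <<'E'
from station import ctrl
import cv2
s=ctrl.sense();print(s)
for n in("scene","top"):
    cv2.imwrite(f"pics/{n}0.png",ctrl.grab_frame(n)[:,:,::-1])
    print(n,ctrl.get_calibration(n))
E
```

```text
{'clock': 0.0, 'joints': array([-1.43431225e+00,  3.81195282e-01,  1.29826124e+00,  1.87942925e-06,
        1.46357214e+00, -2.15312674e-01]), 'dq': array([-1.97441296e-03,  1.46811528e-03,  3.98091990e-06,  5.28561933e-04,
       -1.54048374e-03,  5.39690431e-04]), 'tau': array([ 1.76338026e-04, -4.37934852e+01, -2.24555415e+01,  7.13247363e-02,
        3.52528982e-02, -1.11914035e-04]), 'ee_pos': array([ 0.18947503, -0.5160382 ,  0.23813799]), 'orientation': array([ 8.19934202e-01, -5.72457324e-01, -4.86620729e-04, -5.27952385e-04]), 'force': array([ 0.21370732, -0.1793594 ,  0.35631964]), 'moment': array([-0.04948817, -0.01231323,  0.00803132]), 'finger_gap': 0.08815152625680002}
scene {'mtx': array([[487.44413794,   0.        , 311.63750394],
       [  0.        , 487.44413794, 232.02009269],
       [  0.        ,   0.        ,   1.        ]]), 'dist_coeffs': array([-0.00503137,  0.        ,  0.        ,  0.        ,  0.        ]), 'rvec': array([ 1.6330155 ,  1.70621265, -0.8336771 ]), 'tvec': array([-0.03364857, -0.27891178,  1.46141778])}
top {'mtx': array([[468.31554813,   0.        , 316.5796815 ],
       [  0.        , 468.31554813, 238.67489691],
       [  0.        ,   0.        ,   1.        ]]), 'dist_coeffs': array([0.01737335, 0.        , 0.        , 0.        , 0.        ]), 'rvec': array([ 2.14097046, -2.10326071,  0.1606773 ]), 'tvec': array([0.03803343, 0.6451813 , 0.99851673])}
```

View pics/scene0.png

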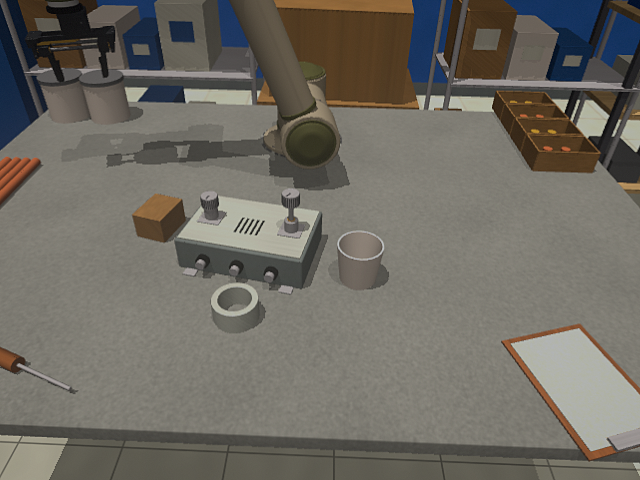

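View pics/top0.png

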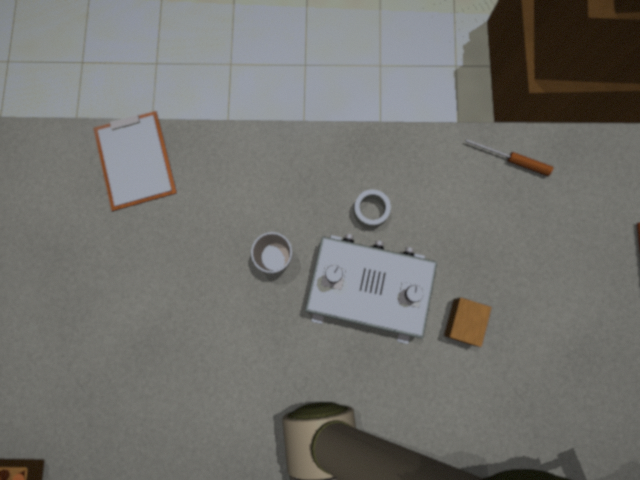

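The popped-up screw is the one nearer the tub: about (290,198) in the scene view and (334,274) in the top view. I'll enlarge both.

Run:
```python
import cv2,numpy as np
a=cv2.imread("pics/scene0.png")[180:240,260:320];b=cv2.imread("pics/top0.png")[250:310,305:365]
f=lambda i:cv2.resize(i,None,fx=6,fy=6,interpolation=cv2.INTER_CUBIC)
im=np.hstack([f(a),f(b)])
for k in range(0,720,60): cv2.putText(im,str((260 if k<360 else 305-60)+k//6),(k,10),0,.35,(0,0,255));cv2.line(im,(k,0),(k,360),(0,0,255),1) 
for k in range(0,360,60): cv2.putText(im,f"{180+k//6}",(2,k+10),0,.35,(0,255,0));cv2.putText(im,f"{250+k//6}",(362,k+10),0,.35,(0,255,0));cv2.line(im,(0,k),(720,k),(0,255,0),1)
cv2.imwrite("pics/crop.png",im)
```

```text
(no output)
```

View pics/crop.png

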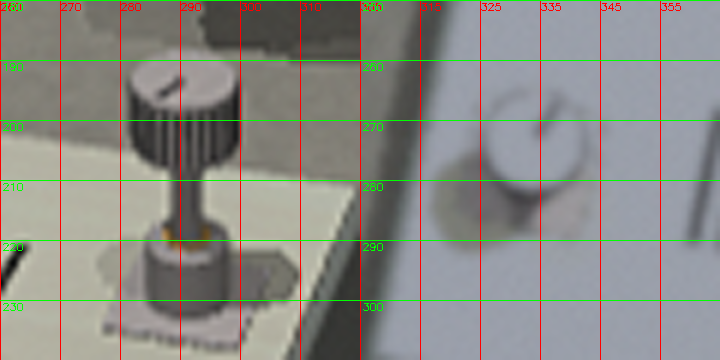

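```bash
cat > h.py <<'E'
import cv2,numpy as np
from station import ctrl
from scipy.spatial.transform import Rotation as Ro
def ray(n,uv):
    c=ctrl.get_calibration(n);p=cv2.undistortPoints(np.array([[uv]],float),c["mtx"],c["dist_coeffs"])[0,0]
    d=np.array([*p,1.])
    if n=="wrist":
        s=ctrl.sense();T=c["tool_from_camera"];Rw=Ro.from_quat(s["orientation"]).as_matrix()
        return s["ee_pos"]+Rw@T[:3,3],Rw@T[:3,:3]@d
    R=cv2.Rodrigues(c["rvec"])[0];return -R.T@c["tvec"],R.T@d
def atz(n,uv,z):
    o,d=ray(n,uv);return o+d*(z-o[2])/d[2]
E
python3 - <<'E'
from h import *
print(atz("scene",(290.5,193.3),.163),atz("top",(334.2,272.9),.163))
print("tight",atz("top",(413.5,293),.129))
print("ferr",atz("scene",(291,219.5),.101))
for n,uv in [("tub",(272,245)),]:print(atz("top",uv,.085))
s=ctrl.sense();R=Ro.from_quat(s["orientation"]).as_matrix();print(R)
print(ctrl.get_calibration("wrist"))
E
```

```text
[0.55586274 0.01210837 0.163     ] [0.55721187 0.01062811 0.163     ]
tight [ 0.52236012 -0.15226273  0.129     ]
ferr [0.55427475 0.012205   0.101     ]
[0.62376368 0.14608137 0.085     ]
[[ 3.44534670e-01 -9.38773581e-01 -1.57170267e-04]
 [-9.38772764e-01 -3.44534583e-01  1.27206204e-03]
 [-1.24832883e-03 -2.90722309e-04 -9.99999179e-01]]
{'mtx': array([[392.51268887,   0.        , 320.94705381],
       [  0.        , 392.51268887, 236.9933055 ],
       [  0.        ,   0.        ,   1.        ]]), 'dist_coeffs': array([0.00999122, 0.        , 0.        , 0.        , 0.        ]), 'tool_from_camera': array([[ 9.99999057e-01, -5.18513914e-04,  1.27171298e-03,
        -8.02266154e-04],
       [ 1.57667558e-04,  9.63210447e-01,  2.68748227e-01,
        -6.90011947e-02],
       [-1.36427692e-03, -2.68747773e-01,  9.63209621e-01,
        -1.46055818e-01],
       [ 0.00000000e+00,  0.00000000e+00,  0.00000000e+00,
         1.00000000e+00]])}
```

{"api": "play_rows", "payload": {
  "offset": [
    [26, 38, 0],
    [26, 38, 0],
    [26, 38, 0],
    [26, 38, 0],
    [26, 38, 0],
    [26, 38, 0],
    [26, 38, 0],
    [26, 38, 0],
    [26, 38, 0],
    [26, 38, 0],
    [26, 38, 0],
    [26, 38, 0],
    [26, 38, 0],
    [28, 33, 0],
    [0, 0, 0]
  ],
  "yaw": [6.4, 6.4, 6.4, 6.4, 6.4, 6.4, 6.4, 6.4, 6.4, 6.4, 6.4, 6.4, 6.4, 6.4, 0],
  "gripper": 70
}}

```text
clock: 1.98
ee_pos: [0.5563, 0.0126, 0.2379]
orientation: [0.985, 0.173, -0.0, -0.0]
force: [-0.2, -0.3, -0.2]
finger_gap: 0.0703
```

Run:
```python
from h import *
s=ctrl.sense();print(s["ee_pos"],s["joints"],Ro.from_quat(s["orientation"]).as_matrix()[:2,0],s["force"],s["clock"])
im=ctrl.grab_frame("wrist")[:,:,::-1];cv2.imwrite("pics/w1.png",im)
c=ctrl.get_calibration("wrist");T=np.linalg.inv(c["tool_from_camera"])
R=Ro.from_quat(s["orientation"]).as_matrix()
for z in(.163,.137):
  p=R.T@(np.array([.5565,.0113,z])-s["ee_pos"]);q=c["mtx"]@(T[:3,:3]@p+T[:3,3]);print(q[:2]/q[2])
```

```text
[0.55629942 0.01262199 0.23791794] [-1.90184406e-01  3.92997419e-01  1.28003029e+00  2.30043861e-04
  1.46960987e+00 -5.38841938e-01] [0.93983979 0.34161463] [-0.21666045 -0.31131615 -0.21384925] 1.975
[320.69564305 251.99095816]
[320.70704383 239.79711323]
```

View pics/w1.png

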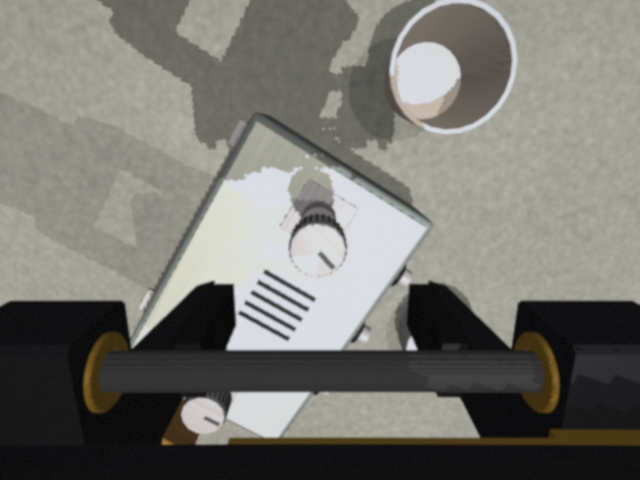

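Run:
```python
from h import *
im=cv2.imread("pics/w1.png")[190:300,260:380];cv2.imwrite("pics/w1c.png",cv2.resize(im,None,fx=5,fy=5,interpolation=cv2.INTER_CUBIC))
print(atz("wrist",(318,248),.163))
```

```text
[0.55341639 0.01184643 0.163     ]
```

View pics/w1c.png

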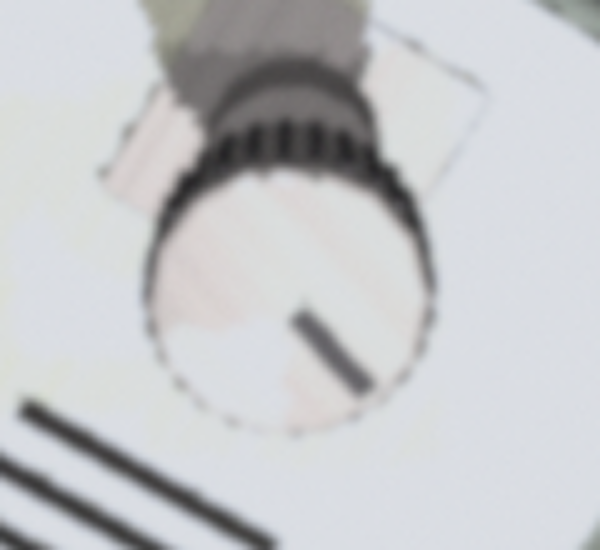

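The wrist view puts the knob's top centre at about (318,250), the scene and top views agree to within about 2–3 mm, and the groove points lower right. I'm descending to about 0.133.

{"api": "play_rows", "payload": {
  "offset": [
    [-1, -1.5, -20],
    [0, 0, -25],
    [0, 0, -25],
    [0, 0, -20],
    [0, 0, -10],
    [0, 0, -5],
    [0, 0, 0]
  ],
  "yaw": [0, 0, 0, 0, 0, 0, 0]
}}

```text
clock: 2.9
ee_pos: [0.5545, 0.009, 0.134]
orientation: [0.985, 0.171, 0.0, 0.0]
force: [-0.8, -0.1, 0.2]
finger_gap: 0.0702
```

Run:
```python
from h import *
s=ctrl.sense();print(s["ee_pos"],s["force"])
cv2.imwrite("pics/w2.png",ctrl.grab_frame("wrist")[:,:,::-1])
```

```text
[0.55454277 0.00895089 0.13404012] [-0.77498973 -0.06371307  0.20940303]
```

View pics/w2.png

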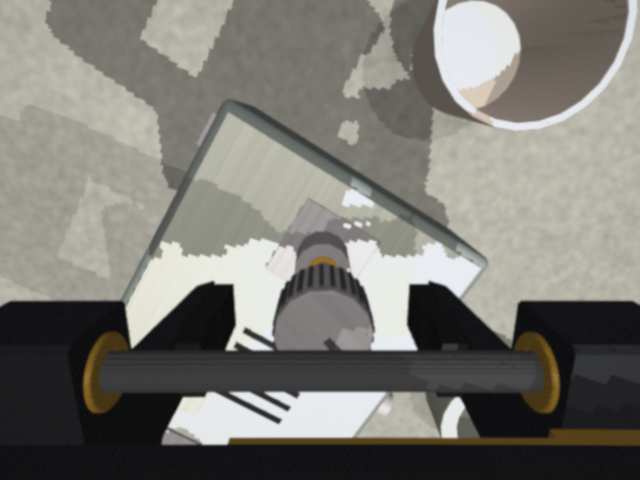

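Run:
```python
from h import *
s=ctrl.sense();print(s["ee_pos"])
for v in (288,290,292): print(atz("wrist",(323,v),.163))
R=Ro.from_quat(s["orientation"]).as_matrix();print(R[:,1])
im=cv2.imread("pics/w2.png")[240:360,260:390];cv2.imwrite("pics/w2c.png",cv2.resize(im,None,fx=5,fy=5,interpolation=cv2.INTER_CUBIC))
```

```text
[0.55467378 0.00901095 0.13428215]
[0.54837419 0.02796946 0.163     ]
[0.54861008 0.02731461 0.163     ]
[0.54884667 0.02665783 0.163     ]
[ 3.37728368e-01 -9.41243509e-01  4.53686500e-04]
```

View pics/w2c.png

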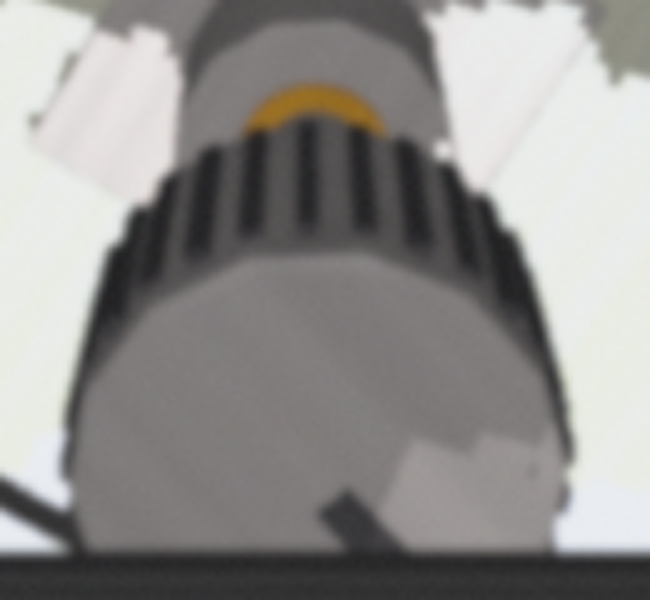

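The rim check gives a centre of (0.5545, 0.011), so I'm shifting +2 mm in y and gripping.

{"api": "play_rows", "payload": {
  "offset": [
    [0, 2, -2],
    [0, 0, 0]
  ],
  "yaw": [0, 0]
}}

```text
clock: 3.2
ee_pos: [0.5545, 0.0114, 0.1319]
orientation: [0.985, 0.172, 0.0, 0.0]
force: [-0.2, 0.9, 0.2]
finger_gap: 0.0699
```

{"api": "play_rows", "payload": {
  "offset": [
    [0, 0, 0],
    [0, 0, 0],
    [0, 0, 0],
    [0, 0, 0],
    [0, 0, 0],
    [0, 0, 0],
    [0, 0, 0],
    [0, 0, 0]
  ],
  "yaw": [0, 0, 0, 0, 0, 0, 0, 0],
  "gripper": 0
}}

```text
clock: 4.2
ee_pos: [0.5545, 0.0112, 0.1318]
orientation: [0.985, 0.172, -0.0, 0.0]
force: [-0.9, 0.1, 0.3]
finger_gap: 0.033
```

Gripped at 33 mm with negligible side force. Next I'm pressing.

{"api": "play_rows", "payload": {
  "offset": [
    [0, 0, -3],
    [0, 0, -3],
    [0, 0, -3],
    [0, 0, 0]
  ],
  "yaw": [0, 0, 0, 0]
}}

```text
clock: 4.7
ee_pos: [0.5545, 0.0112, 0.1226]
orientation: [0.985, 0.172, -0.0, -0.0]
force: [-0.5, -0.1, 3.0]
finger_gap: 0.0336
```

{"api": "play_rows", "payload": {
  "offset": [
    [0, 0, -1],
    [0, 0, -1],
    [0, 0, 0]
  ],
  "yaw": [0, 0, 0]
}}

```text
clock: 5.08
ee_pos: [0.5546, 0.0112, 0.1207]
orientation: [0.985, 0.172, 0.0, 0.0]
force: [-1.0, 0.6, 4.0]
finger_gap: 0.0328
```

{"api": "play_rows", "payload": {
  "offset": [
    [0, 0, -0.5],
    [0, 0, -0.5],
    [0, 0, 0]
  ],
  "yaw": [0, 0, 0]
}}

```text
clock: 5.45
ee_pos: [0.5546, 0.0112, 0.1198]
orientation: [0.985, 0.172, 0.0, 0.0]
force: [-0.9, 0.0, 4.7]
finger_gap: 0.033
```

{"api": "play_rows", "payload": {
  "offset": [
    [0, 0, -0.5],
    [0, 0, 0]
  ],
  "yaw": [0, 0]
}}

```text
clock: 5.7
ee_pos: [0.5546, 0.0112, 0.1195]
orientation: [0.985, 0.172, 0.0, 0.0]
force: [-1.7, -0.8, 6.6]
finger_gap: 0.0329
```

{"api": "play_rows", "payload": {
  "offset": [
    [0, 0, -0.5],
    [0, 0, 0]
  ],
  "yaw": [0, 0]
}}

```text
clock: 5.95
ee_pos: [0.5546, 0.0112, 0.1193]
orientation: [0.985, 0.172, 0.0, 0.0]
force: [-2.1, 0.3, 9.8]
finger_gap: 0.0331
```

At the stop: it's 12.3 mm down and the force is 9.8 N and rising. Now I'm turning backward under that pressure.

{"api": "play_rows", "payload": {
  "offset": [
    [0, 0, -0.5],
    [0, 0, 0.1],
    [0, 0, 0.1],
    [0, 0, 0.1],
    [0, 0, 0]
  ],
  "yaw": [0, 5, 5, 5, 0]
}}

```text
clock: 6.58
ee_pos: [0.5546, 0.0112, 0.1195]
orientation: [0.954, 0.299, 0.0, 0.0]
force: [-4.5, 1.6, 12.6]
finger_gap: 0.0329
```

{"api": "play_rows", "payload": {
  "offset": [
    [0, 0, 0.1],
    [0, 0, 0.1],
    [0, 0, 0.1],
    [0, 0, 0]
  ],
  "yaw": [5, 5, 5, 0]
}}

```text
clock: 7.08
ee_pos: [0.5546, 0.0112, 0.1199]
orientation: [0.907, 0.421, 0.0, 0.0]
force: [-4.5, -0.9, 11.9]
finger_gap: 0.0331
```

{"api": "play_rows", "payload": {
  "offset": [
    [0, 0, 0.1],
    [0, 0, 0]
  ],
  "yaw": [5, 0]
}}

```text
clock: 7.32
ee_pos: [0.5546, 0.0112, 0.12]
orientation: [0.888, 0.46, 0.0, 0.0]
force: [-4.6, -0.3, 13.3]
finger_gap: 0.0329
```

{"api": "play_rows", "payload": {
  "offset": [
    [0, 0, 0.1],
    [0, 0, 0]
  ],
  "yaw": [5, 0]
}}

```text
clock: 7.58
ee_pos: [0.5546, 0.0112, 0.1201]
orientation: [0.867, 0.499, 0.0, 0.0]
force: [-4.2, -0.1, 13.1]
finger_gap: 0.0329
```

{"api": "play_rows", "payload": {
  "offset": [
    [0, 0, 0.1],
    [0, 0, 0]
  ],
  "yaw": [5, 0]
}}

```text
clock: 7.82
ee_pos: [0.5546, 0.0112, 0.1202]
orientation: [0.844, 0.536, 0.0, 0.0]
force: [-4.3, -0.5, 12.0]
finger_gap: 0.0333
```

{"api": "play_rows", "payload": {
  "offset": [
    [0, 0, 0.1],
    [0, 0, 0]
  ],
  "yaw": [5, 0]
}}

```text
clock: 8.07
ee_pos: [0.5546, 0.0112, 0.1203]
orientation: [0.82, 0.572, 0.0, 0.0]
force: [-4.3, -0.2, 12.8]
finger_gap: 0.0333
```

{"api": "play_rows", "payload": {
  "offset": [
    [0, 0, 0.1],
    [0, 0, 0]
  ],
  "yaw": [5, 0]
}}

```text
clock: 8.32
ee_pos: [0.5546, 0.0112, 0.1204]
orientation: [0.794, 0.608, 0.0, 0.0]
force: [-3.2, -0.0, 13.1]
finger_gap: 0.0332
```

{"api": "play_rows", "payload": {
  "offset": [
    [0, 0, 0.1],
    [0, 0, 0]
  ],
  "yaw": [5, 0]
}}

```text
clock: 8.57
ee_pos: [0.5546, 0.0112, 0.1205]
orientation: [0.767, 0.642, 0.0, 0.0]
force: [-4.1, -0.7, 12.6]
finger_gap: 0.033
```

{"api": "play_rows", "payload": {
  "offset": [
    [0, 0, 0.1],
    [0, 0, 0]
  ],
  "yaw": [5, 0]
}}

```text
clock: 8.82
ee_pos: [0.5546, 0.0112, 0.1206]
orientation: [0.738, 0.674, 0.0, 0.001]
force: [-3.9, -0.1, 13.6]
finger_gap: 0.0329
```

{"api": "play_rows", "payload": {
  "offset": [
    [0, 0, 0.1],
    [0, 0, 0]
  ],
  "yaw": [5, 0]
}}

```text
clock: 9.07
ee_pos: [0.5546, 0.0111, 0.1208]
orientation: [0.708, 0.706, 0.0, 0.001]
force: [-4.6, 0.2, 14.1]
finger_gap: 0.0332
```

{"api": "play_rows", "payload": {
  "offset": [
    [0, 0, 0.1],
    [0, 0, 0]
  ],
  "yaw": [5, 0]
}}

```text
clock: 9.32
ee_pos: [0.5546, 0.0112, 0.1209]
orientation: [0.677, 0.736, 0.0, 0.001]
force: [-4.7, -0.1, 14.3]
finger_gap: 0.0331
```

{"api": "play_rows", "payload": {
  "offset": [
    [0, 0, 0.1],
    [0, 0, 0]
  ],
  "yaw": [5, 0]
}}

```text
clock: 9.57
ee_pos: [0.5546, 0.0112, 0.1209]
orientation: [0.644, 0.765, 0.0, 0.001]
force: [-4.5, -0.9, 13.4]
finger_gap: 0.0327
```

{"api": "play_rows", "payload": {
  "offset": [
    [0, 0, 0.1],
    [0, 0, 0]
  ],
  "yaw": [5, 0]
}}

```text
clock: 9.82
ee_pos: [0.5546, 0.0111, 0.1211]
orientation: [0.61, 0.792, 0.0, 0.001]
force: [-4.0, -0.4, 13.2]
finger_gap: 0.0328
```

{"api": "play_rows", "payload": {
  "offset": [
    [0, 0, 0.1],
    [0, 0, 0]
  ],
  "yaw": [5, 0]
}}

```text
clock: 10.07
ee_pos: [0.5546, 0.0111, 0.1211]
orientation: [0.575, 0.818, 0.0, 0.001]
force: [-4.3, -0.2, 12.5]
finger_gap: 0.033
```

{"api": "play_rows", "payload": {
  "offset": [
    [0, 0, 0.1],
    [0, 0, 0]
  ],
  "yaw": [5, 0]
}}

```text
clock: 10.32
ee_pos: [0.5545, 0.0112, 0.1207]
orientation: [0.539, 0.843, 0.0, 0.0]
force: [-2.6, -0.3, 8.7]
finger_gap: 0.0328
```

{"api": "play_rows", "payload": {
  "offset": [
    [0, 0, 0.1],
    [0, 0, 0]
  ],
  "yaw": [5, 0]
}}

```text
clock: 10.58
ee_pos: [0.5545, 0.0111, 0.1204]
orientation: [0.502, 0.865, -0.0, 0.0]
force: [-2.4, -0.8, 5.0]
finger_gap: 0.033
```

The support has gone: the force fell to spring level at about 95–100° back. Now I'm following the drop down.

{"api": "play_rows", "payload": {
  "offset": [
    [0, 0, -1.5],
    [0, 0, -1.5],
    [0, 0, 0]
  ],
  "yaw": [0, 0, 0]
}}

```text
clock: 10.95
ee_pos: [0.5545, 0.0111, 0.1172]
orientation: [0.502, 0.865, -0.0, 0.0]
force: [-0.5, -1.2, 4.0]
finger_gap: 0.0329
```

{"api": "play_rows", "payload": {
  "offset": [
    [0, 0, -1],
    [0, 0, 0]
  ],
  "yaw": [0, 0]
}}

```text
clock: 11.2
ee_pos: [0.5545, 0.0112, 0.1163]
orientation: [0.502, 0.865, -0.0, 0.0]
force: [-1.3, -0.6, 5.1]
finger_gap: 0.0334
```

{"api": "play_rows", "payload": {
  "offset": [
    [0, 0, -1],
    [0, 0, 0]
  ],
  "yaw": [0, 0]
}}

```text
clock: 11.45
ee_pos: [0.5545, 0.0112, 0.1153]
orientation: [0.502, 0.865, -0.0, 0.0]
force: [-1.3, -0.9, 4.4]
finger_gap: 0.0328
```

{"api": "play_rows", "payload": {
  "offset": [
    [0, 0, -0.7],
    [0, 0, 0]
  ],
  "yaw": [0, 0]
}}

```text
clock: 11.7
ee_pos: [0.5545, 0.0111, 0.1146]
orientation: [0.502, 0.865, -0.0, 0.0]
force: [-1.6, -0.6, 4.6]
finger_gap: 0.0327
```

{"api": "play_rows", "payload": {
  "offset": [
    [0, 0, -0.5],
    [0, 0, 0]
  ],
  "yaw": [0, 0]
}}

```text
clock: 11.95
ee_pos: [0.5545, 0.0111, 0.1142]
orientation: [0.502, 0.865, -0.0, 0.0]
force: [-1.9, -1.1, 6.6]
finger_gap: 0.0333
```

{"api": "play_rows", "payload": {
  "offset": [
    [0, 0, -0.5],
    [0, 0, 0]
  ],
  "yaw": [0, 0]
}}

```text
clock: 12.2
ee_pos: [0.5545, 0.0112, 0.1138]
orientation: [0.502, 0.865, 0.0, 0.0]
force: [-0.9, -1.8, 6.1]
finger_gap: 0.0332
```

{"api": "play_rows", "payload": {
  "offset": [
    [0, 0, -0.4],
    [0, 0, 0]
  ],
  "yaw": [0, 0]
}}

```text
clock: 12.45
ee_pos: [0.5546, 0.0112, 0.1136]
orientation: [0.502, 0.865, 0.0, 0.0]
force: [-3.1, -1.0, 9.1]
finger_gap: 0.0331
```

{"api": "play_rows", "payload": {
  "offset": [
    [0, 0, -0.4],
    [0, 0, 0]
  ],
  "yaw": [0, 0]
}}

```text
clock: 12.7
ee_pos: [0.5546, 0.0111, 0.1135]
orientation: [0.502, 0.865, 0.0, 0.0]
force: [-3.3, -0.3, 10.8]
finger_gap: 0.0331
```

The screw stopped at about 18.2 mm, after the full drop of roughly 7.5 mm. Now forward, at 8 mm per turn.

{"api": "play_rows", "payload": {
  "offset": [
    [0, 0, -0.2],
    [0, 0, -0.2],
    [0, 0, -0.2],
    [0, 0, -0.2],
    [0, 0, -0.1],
    [0, 0, 0]
  ],
  "yaw": [-8, -8, -8, -8, -8, 0]
}}

```text
clock: 13.45
ee_pos: [0.5547, 0.0111, 0.1126]
orientation: [0.768, 0.64, 0.0, 0.0]
force: [-3.5, -0.7, 10.8]
finger_gap: 0.0329
```

{"api": "play_rows", "payload": {
  "offset": [
    [0, 0, -0.2],
    [0, 0, -0.2],
    [0, 0, -0.2],
    [0, 0, -0.2],
    [0, 0, -0.1],
    [0, 0, 0]
  ],
  "yaw": [-8, -8, -8, -8, -8, 0]
}}

```text
clock: 14.2
ee_pos: [0.5546, 0.0111, 0.1117]
orientation: [0.941, 0.339, 0.0, 0.0]
force: [-3.1, -1.4, 10.5]
finger_gap: 0.033
```

{"api": "play_rows", "payload": {
  "offset": [
    [0, 0, -0.2],
    [0, 0, -0.2],
    [0, 0, -0.2],
    [0, 0, -0.2],
    [0, 0, -0.1],
    [0, 0, -0.2],
    [0, 0, -0.2],
    [0, 0, -0.2],
    [0, 0, -0.2],
    [0, 0, -0.1],
    [0, 0, 0]
  ],
  "yaw": [-8, -8, -8, -8, -8, -8, -8, -8, -8, -8, 0]
}}

```text
clock: 15.58
ee_pos: [0.5546, 0.0112, 0.1099]
orientation: [0.939, -0.345, 0.0, -0.0]
force: [-3.2, 0.6, 10.0]
finger_gap: 0.033
```

{"api": "play_rows", "payload": {
  "offset": [
    [0, 0, -0.2],
    [0, 0, -0.2],
    [0, 0, -0.2],
    [0, 0, -0.2],
    [0, 0, -0.1],
    [0, 0, -0.2],
    [0, 0, -0.2],
    [0, 0, -0.2],
    [0, 0, -0.2],
    [0, 0, -0.1],
    [0, 0, 0]
  ],
  "yaw": [-8, -8, -8, -8, -8, -8, -8, -8, -8, -8, 0]
}}

```text
clock: 16.95
ee_pos: [0.5548, 0.0108, 0.1082]
orientation: [-0.497, 0.868, -0.001, 0.0]
force: [-2.6, -2.1, 10.9]
finger_gap: 0.0329
```

Run:
```python
from h import *
s=ctrl.sense();print(s["ee_pos"],s["joints"],s["force"],s["moment"],Ro.from_quat(s["orientation"]).as_matrix()[:2,0])
cv2.imwrite("pics/w3.png",ctrl.grab_frame("wrist")[:,:,::-1])
```

```text
[0.55476907 0.01079176 0.10824471] [-1.93574886e-01  5.16371506e-01  1.48077321e+00 -8.34344410e-04
  1.14305363e+00  1.90723954e+00] [-2.63235999 -2.12800033 10.92583089] [-0.35971899  0.54441613  0.01938304] [-0.50525092 -0.86297244]
```

View pics/w3.png

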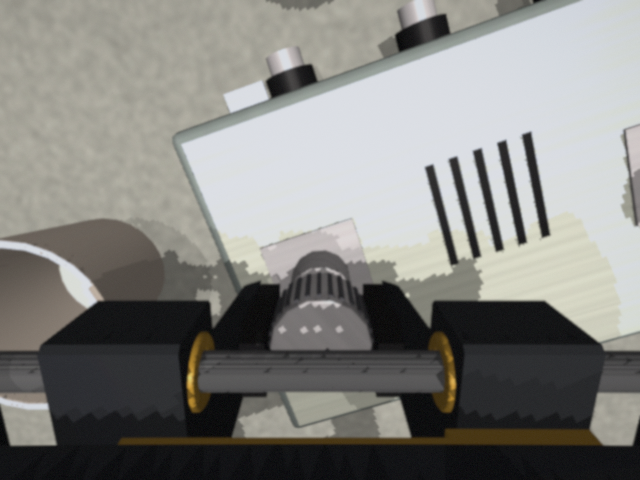

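I've turned 240° forward with 5.3 mm of descent, which matches the pitch. The picture shows the knob centred between the pads, with the groove hidden behind the bar. The thread holds the screw now, so I'll release, turn back 180° and regrip.

{"api": "play_rows", "payload": {
  "offset": [
    [0, 0, 0],
    [0, 0, 0],
    [0, 0, 0],
    [0, 0, 0]
  ],
  "yaw": [0, 0, 0, 0],
  "gripper": 60
}}

```text
clock: 17.5
ee_pos: [0.5545, 0.0112, 0.1071]
orientation: [-0.498, 0.867, 0.0, -0.0]
force: [-0.5, -0.0, -0.5]
finger_gap: 0.0602
```

{"api": "play_rows", "payload": {
  "offset": [
    [0, 0, 0],
    [0, 0, 0],
    [0, 0, 0],
    [0, 0, 0],
    [0, 0, 0],
    [0, 0, 0],
    [0, 0, 0],
    [0, 0, 0],
    [0, 0, 0],
    [0, 0, 0],
    [0, 0, 0],
    [0, 0, 0],
    [0, 0, 0],
    [0, 0, 0],
    [0, 0, 0],
    [0, 0, 0],
    [0, 0, 0],
    [0, 0, 0],
    [0, 0, 0]
  ],
  "yaw": [10, 10, 10, 10, 10, 10, 10, 10, 10, 10, 10, 10, 10, 10, 10, 10, 10, 10, 0]
}}

```text
clock: 19.88
ee_pos: [0.5545, 0.0112, 0.1073]
orientation: [0.867, 0.497, -0.0, -0.0]
force: [0.2, -0.7, -0.4]
finger_gap: 0.0595
```

Run:
```python
from h import *
s=ctrl.sense();print(s["ee_pos"],s["joints"],s["force"],s["moment"],Ro.from_quat(s["orientation"]).as_matrix()[:2,0])
cv2.imwrite("pics/w4.png",ctrl.grab_frame("wrist")[:,:,::-1])
cv2.imwrite("pics/s4.png",cv2.resize(ctrl.grab_frame("scene")[120:280,200:400,::-1],None,fx=4,fy=3.5))
```

```text
[0.5545169  0.01122152 0.1072642 ] [-1.93254981e-01  5.17707099e-01  1.48169992e+00  4.38669146e-05
  1.14229084e+00 -1.23460463e+00] [ 0.20532452 -0.71308836 -0.38156634] [ 0.08514179 -0.09133948  0.01044625] [0.50507159 0.86307745]
```

View pics/w4.png

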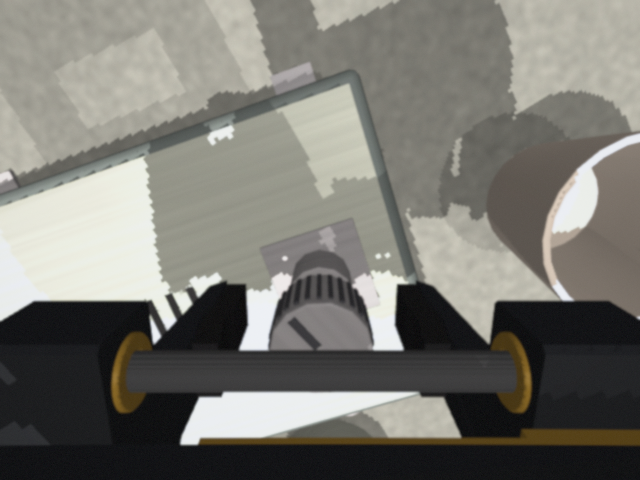

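View pics/s4.png

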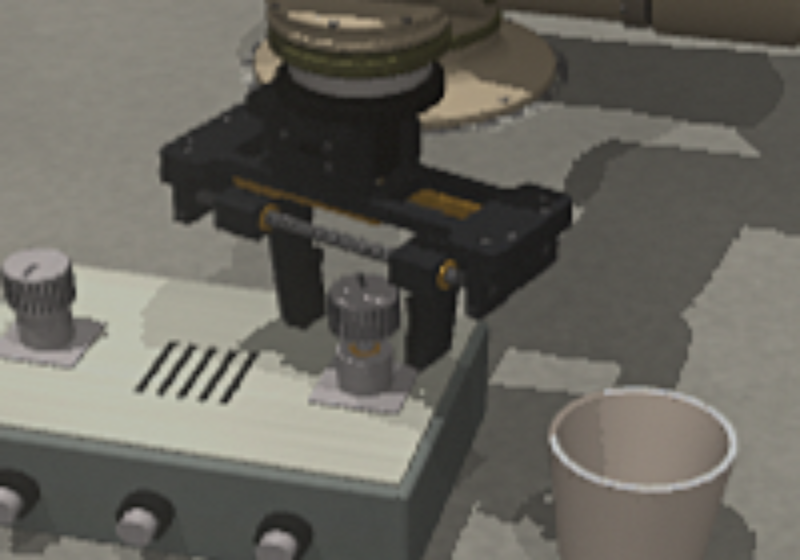

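The screw stayed threaded after release; the scene view shows it still down, with only a little shank visible. I'm regripping and turning the last 120°.

{"api": "play_rows", "payload": {
  "offset": [
    [0, 0, 0],
    [0, 0, 0],
    [0, 0, 0],
    [0, 0, 0],
    [0, 0, 0],
    [0, 0, 0]
  ],
  "yaw": [0, 0, 0, 0, 0, 0],
  "gripper": 0
}}

```text
clock: 20.72
ee_pos: [0.5543, 0.0109, 0.1073]
orientation: [0.867, 0.498, -0.0, 0.0]
force: [-2.3, -4.0, 1.2]
finger_gap: 0.0332
```

{"api": "play_rows", "payload": {
  "offset": [
    [0, 0, -0.2],
    [0, 0, -0.2],
    [0, 0, -0.2],
    [0, 0, -0.2],
    [0, 0, -0.1],
    [0, 0, 0]
  ],
  "yaw": [-8, -8, -8, -8, -8, 0]
}}

```text
clock: 21.48
ee_pos: [0.5546, 0.0113, 0.1064]
orientation: [0.985, 0.172, 0.0, -0.0]
force: [-0.2, -2.1, 1.0]
finger_gap: 0.0329
```

{"api": "play_rows", "payload": {
  "offset": [
    [0, 0, -0.3],
    [0, 0, -0.3],
    [0, 0, -0.2],
    [0, 0, -0.2],
    [0, 0, -0.2],
    [0, 0, -0.2],
    [0, 0, -0.2],
    [0, 0, -0.1],
    [0, 0, -0.2],
    [0, 0, -0.2],
    [0, 0, -0.1],
    [0, 0, 0],
    [0, 0, 0]
  ],
  "yaw": [-8, -8, -8, -8, -8, -8, -8, -8, -8, -8, -3, 0, 0]
}}

```text
clock: 23.1
ee_pos: [0.5546, 0.0112, 0.1045]
orientation: [0.852, -0.523, 0.0, -0.0]
force: [-1.6, -1.4, 3.5]
finger_gap: 0.033
```

Run:
```python
from h import *
s=ctrl.sense();m=Ro.from_quat(s["orientation"]).as_matrix()[:2,0];print(s["ee_pos"],s["force"],s["moment"],np.degrees(np.arctan2(m[1],m[0])),s["dq"].round(4))
cv2.imwrite("pics/w5.png",ctrl.grab_frame("wrist")[:,:,::-1])
cv2.imwrite("pics/s5.png",cv2.resize(ctrl.grab_frame("scene")[120:320,120:400,::-1],None,fx=2.8,fy=2.8))
```

```text
[0.55461876 0.01121806 0.10446838] [-1.55866761 -1.44028103  3.4677185 ] [-0.29986495  0.34945406 -0.00838511] -63.107581647272276 [-0.0016 -0.0003  0.0001  0.0008  0.0013  0.0092]
```

View pics/w5.png

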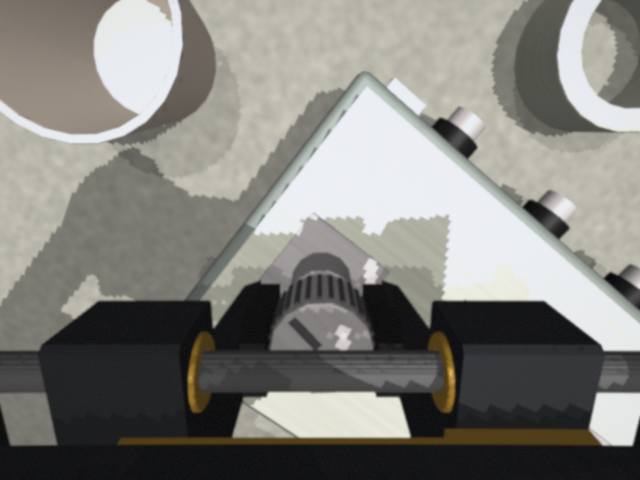

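View pics/s5.png

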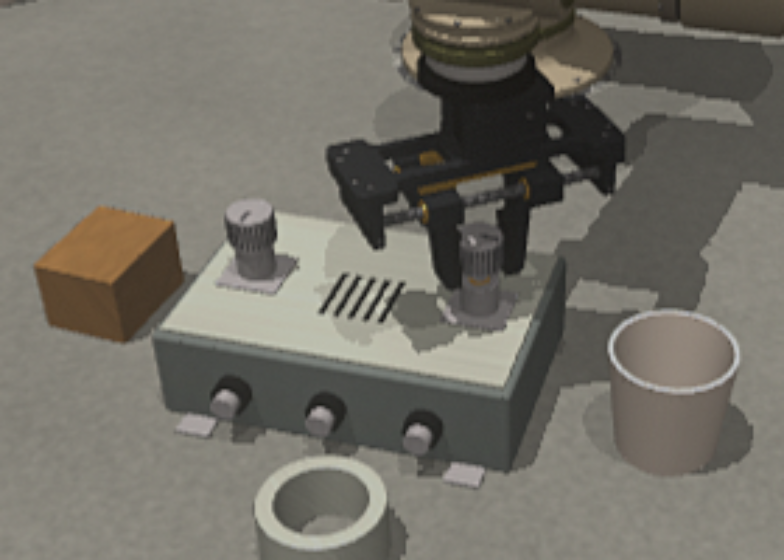

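The groove has kept its place relative to the gripper, running from (290,320) to (318,347), so there was no slip. Its world angle of about 67° matches the start angle plus 100° back minus 363° forward. The tub, carton and tape roll are where they were, so I'm handing in.

Run:
```python
from station import ctrl
print(ctrl.hand_in(), ctrl.sense()["clock"])
```

```text
the job is handed in; nothing more can be done
the job is handed in; nothing more can be done
```

The loose screw is started in its thread, one full turn in, and I handed the job in at about 23 s with the gripper still holding the knob.

- **Press and drop:** I gripped the popped-up knob on the tub's side and pressed it to its stop, about 12.3 mm down. Turning it backward under about 13 N, I felt the support go after 95–100°. I followed it down to about 18 mm.
- **Forward turn:** I turned it 240° clockwise and it went down 5.3 mm, matching the 8 mm pitch. I let go and the thread held it. I regripped after a half turn of the gripper and turned about 123° more, so roughly 363° in all.

**Last checks:**
- **Turn:** the groove showed no slip after the regrip, and its angle agreed with the total turn to about 1°.
- **Depth:** the last stretch was about 2.8 mm down for 123°. I estimate a final depth of about 25–26 mm from the arm's height and the pitch; I did not measure the screw itself. That is clear of the 34 mm bottom.
- **Forces:** side force was under 3 N and downward push about 3.5 N at the end.
- **Bystanders:** the tub, carton and tape roll looked undisturbed in the last pictures.

One thing disagreed: the measured spring force read 1–2 N below the stated spring law. I took that as sensor offset.

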